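# Two toggles from the bench dispenser

## Robot

A 6-joint arm with a two-finger parallel gripper is mounted at the origin on the work surface. World frame = base frame: x ahead of the robot, y to its left, z up, the work surface at z = 0. Lengths are in m, angles in rad, forces in N, time in s.
With the tool pointing down it reaches from about 0.425 to 0.95 m from the base axis. Payload 3.5 kg.
Tool frame: the origin (TCP) lies between the finger pads; the fingertips stand 19 mm ahead of it and the grasp point (between the pads) is the TCP; z points along the fingers, y is the line along which they close (so a half turn about z gives the same grasp; the last joint's range is limited). The gripper opens to 85 mm and grips with 20 to 120 N. Pads are 22 mm wide; open, the fingers measure 114 mm over their backs; the gripper's body (76 mm by 85 mm) begins 54 mm behind the grasp point. The pads swing forward as they close: fully open they stand 13 mm farther back than shut.
Start: joints at [-1.485, 0.286, 1.577, -0, 1.279, -0.15], TCP at [0.158, -0.656, 0.25] pointing down, gripper open.
Joint ranges: [-2.77, 2.77], [-0.9, 2.22], [0.21, 2.48], [-1.53, 4.67], [0.24, 2.81], [-2.84, 2.84]. Speed limits (rad/s): [2.79, 2.79, 3.14, 3.14, 3.14, 3.14].

## Interface

Orientations are given as a unit quaternion [x, y, z, w].
In Python, from plant import monitor, eyes, ctrl gives the robot as it stands.
- The arm moves only by the shell command python3 -m handwheel 'ROWS' [FORCE]. ROWS is JSON, a list of rows, each a list of 7 numbers: the shift along the tool's x, y, z in units of 40 cm (1.0 is 40 cm), then the turn, a rotation vector about the tool's x, y, z in units of pi rad (1.0 is pi rad), then the opening, from -1 (shut) to 1 (fully open). A call has 1 to 12 rows; each row is the pose to reach, as a shift and turn from the pose commanded when the call began, along the tool's axes at that moment, turning the shorter way round; what a row does not reach only later rows make up. A row lasts 1/8 s, in which the tool goes at most 62.5 mm and 10.7 degrees, less where a joint would pass 70% of its speed; a pose out of reach is approached as far as the arm can. A call with a number of a shift or a turn outside -1 to 1 is refused whole. A call with a gripper value outside its range is refused whole. The fingers move at their own pace and stop on an object; FORCE is the grip in N (left out, the last holds). Time passes only in rows, so rows that repeat a pose let the fingers close. It gives the time, the measured TCP pose, the force, the opening and the grip force at its end, in the units of the state.
- monitor.get_state(): the state, without advancing time (a new reading comes with each control period).
- eyes.read_camera(name): name is "side" or "top" or "wrist"; returns the picture (480x640x3 uint8, red, green, blue); there is no depth.
- eyes.camera_params(name): a dict with "K" (3x3 intrinsics, pixels), "k1" (the pictures are not rectified: a ray, as slopes to the right and down, at radius r is drawn at 1 + k1 r^2 times it, then the intrinsics apply), "R" (3x3) and "t" (3): a world point X has camera coordinates R X + t. Camera axes: x right, y down, z forward; pixel columns grow to the right and rows downward; lengths in m; the calibration is good to about 2 mm. A picture is of the moment at which its call begins: read the wrist's pose just before it. camera_params takes no time and is no camera call; for the wrist camera it gives the pose at the moment of the call.
- ctrl.sign_off(): hands the job in; it is judged then, once.
The state is a dict: "time": time; "qpos": joint angles; "dq": joint speeds; "joint_efforts": joint torques, N m; "eef_pos": TCP position; "tcp_rot": TCP orientation; "contact_force": force on the tool from outside, world axes, zero at the start; "wrist_torque": the same for the moment, N m; "opening": opening from 0.0 (shut) to 1.0 (fully open); "finger_force": force on a finger pad.
Only numpy, scipy, OpenCV 4.12 (cv2) and the standard library are available. Lean on these libraries where they do the work, as an engineer would, in place of code of your own. Each camera call takes 0.05 s, during which the arm holds its last target. There are 200 camera calls.

## Task

Stand the wooden bowl on the bench under the mouth of the dispenser's chute and let go of it, then use the dispenser's spring-return wing knob to let exactly two toggles roll into it: each time twist the knob clockwise until it rests firmly on its stop, without forcing it, then let go so that it springs all the way back. Do not touch the toggles with the fingers, leave the other two toggles in the chute and the filled bowl standing where it caught the two, and leave the jar, the vase and the brush where they are.

Things in the scene. Friction and masses are not known exactly. Their poses are not given: they have to be found in the camera images.
- dispenser: Fixed. Origin: bench level; z up, -x the side of panel and chute mouth, looking away from the robot. A console with sloping panel spans y = 2 to 128 mm; an open chute 56 mm wide runs at y = -95 mm, down 20 degrees towards -x. Four toggles queue behind a steel gate: near 0.8 rad the knob lets the first roll out, a second gate holds the rest; at home the next rolls up.
- mouth (a point): Middle of the chute floor at its open lower end, 62 mm above the bench (chute underside there 56 mm, wall tops 84 mm). Axes as the dispenser's. The bench below is free from 45 mm behind this point (+x) forwards.
- drop (a point): Point on the bench, 42 mm in front of the chute's mouth on its centre line, where the toggles come down; axes as the dispenser's. The bowl's centre belongs here; its rim then reaches 18 mm under the chute with 14 mm to spare above it, so bring it in low from the front (-x).
- knob (a joint): Wing knob's angle, rad: 0 at home, grows clockwise (looking down on the panel). It meets its stop between 0.88 and 1.48, set anew for each run, to be found by feel. A spring takes it home (0.06 N m at home, about 0.2 to 0.25 at the stop). The stop is hard: torque rises about 0.7 N m in 0.1 rad. Over 25 N on it, 36 mm from the axis (0.9 N m above the spring's), is forcing.
- knob_grip (a point): Grip point of the black wing knob, on its axis, 36 mm out from the panel. z = knob axis out of the panel, 30 degrees off vertical, leaning to the dispenser's -x; x = along the wing, turns with it (at home 0.6 rad anticlockwise of the uphill line). Wing 50 mm long, 14 thick, from 22 mm below this point to 6 above; pinch its thickness. Metal skirt 80 mm wide. 130 mm to the chute's wall.
- stop: The knob's stop: a fixed pin on the panel, out of sight under the knob's skirt, met by a cam inside the knob whose setting differs from run to run, so that this pose does not tell where the knob stops. Origin: on the knob's axis at the panel's surface; z along that axis, x towards the pin, 36 mm away.
- bowl: Round pale wooden bowl, 120 mm across, 42 mm high, wall 8 mm (upright from 18 mm to the rim, tapering to 100 mm across below), floor 8 mm, inside 104 mm, about 0.12 kg, loose. Origin: centre of its underside, z up. Can be pinched by its wall from above. It starts left or right of the dispenser.
- bowl_rim (a point): Centre of the bowl's mouth, level with the rim, 42 mm above its underside.
- toggle_1: First toggle, at the gate: a dark wooden coat-toggle blank: a round-ended rod 40 mm long and 24 mm in diameter, 14 g, lying across the chute (its own y axis is the rod's axis; origin at its centre).
- toggle_2: Second toggle of the queue: a dark wooden coat-toggle blank: a round-ended rod 40 mm long and 24 mm in diameter, 14 g, lying across the chute (its own y axis is the rod's axis; origin at its centre).
- toggle_3: Third toggle of the queue, stays in the chute: a dark wooden coat-toggle blank: a round-ended rod 40 mm long and 24 mm in diameter, 14 g, lying across the chute (its own y axis is the rod's axis; origin at its centre).
- toggle_4: Fourth, uppermost toggle, stays in the chute: a dark wooden coat-toggle blank: a round-ended rod 40 mm long and 24 mm in diameter, 14 g, lying across the chute (its own y axis is the rod's axis; origin at its centre).
- jar: Bystander: closed amber glass jar, 68 mm in diameter, 75 mm high, standing on the other side than the bowl. Origin: centre of its underside.
- vase: Bystander: pale wooden tumbler-shaped vase, 84 mm in diameter, 150 mm high, right of the dispenser. Origin: centre of its underside.
- brush: Bystander: brush lying on the bench left of the dispenser. Origin: under its middle.
Things that resemble listed ones, but are neither listed nor needed, are in the scene too. Leave any blue look-alike of the toggle_4 alone. Leave any orange look-alike of the toggle_2 alone.

How it is judged:
On the way, in this order (a step that is already met when the one before it is completed fails the run):
1. the bowl stands upright on the bench with its centre within 35 mm of the drop point, and is let go (horizontal distance between bowl and drop below 0.035 m and height (world z) of bowl below 0.008 m and angle between bowl's own z axis and vertical below 0.1 rad and contact force between the fingers and bowl below 0.1 N and linear speed of bowl below 0.03 m/s), for 0.1 s.
2. the knob is turned to its stop and rests on it with at least 1 N (value of joint knob above 0.86 rad and contact force between stop and anything else above 1 N), for 0.1 s.
3. the knob is back home and the first toggle is in the bowl (value of joint knob below 0.08 rad and horizontal distance between toggle_1 and bowl below 0.05 m and z of toggle_1 in the frame of bowl between 0.01 and 0.055 m), for 0.1 s.
4. the knob is turned to its stop a second time and rests on it with at least 1 N (all of step 2), for 0.1 s.
At the end, for the whole second after the job is handed in: The knob is home (below 0.08 rad); toggles 1 and 2 lie in the bowl (centres within 50 mm of its axis and below 55 mm above its underside); toggles 3 and 4 are still in the chute; the bowl stands upright on the bench, at rest, its centre within 35 mm of the drop point (all of step 3 and horizontal distance between toggle_2 and bowl below 0.05 m and z of toggle_2 in the frame of bowl between 0.01 and 0.055 m and x of each of toggle_3, toggle_4 in the frame of dispenser above -0.05 m and z of each of toggle_3, toggle_4 in the frame of dispenser above 0.07 m and horizontal distance between bowl and drop below 0.035 m and height (world z) of bowl below 0.008 m and angle between bowl's own z axis and vertical below 0.1 rad and linear speed of bowl below 0.03 m/s); the robot touches nothing.
It fails at once if the knob is forced against its stop with more than 25 N (contact force between stop and anything else above 25 N).
It fails at once if a toggle is touched by the fingers (contact force between the fingers and toggle_1 above 0.3 N or contact force between the fingers and toggle_2 above 0.3 N or contact force between the fingers and toggle_3 above 0.3 N or contact force between the fingers and toggle_4 above 0.3 N).
It fails at once if the jar, vase or brush is moved by more than 30 mm (distance of any of jar, vase, brush from where it was at the start of the episode above 0.03 m).
It also fails if it takes over 72 s, if anything falls off the work surface, if the arm or the gripper's body presses on something with over 40 N, if the wrist force passes 120 N, or if a joint passes its speed limit or range.

## Working session

There is one attempt and no reset: what is moved stays moved. The work goes in short steps, Python scripts to look and compute and a shell command to move; the robot and the scene stay as the last step left them, time stands still between calls to the robot, and variables do not carry over. Pictures are saved under pics/ and viewed, at most 10 in all, crops included, and the job is handed in when it is done.

```bash
ls; mkdir -p pics; python3 - <<'E'
from plant import monitor, eyes
import cv2
s=monitor.get_state();print(s)
for n in("top","side"):
    im=eyes.read_camera(n);cv2.imwrite(f"pics/{n}0.png",im[:,:,::-1])
    p=eyes.camera_params(n);print(n,p)
E
```

```text
pics
{'time': 0.0, 'qpos': array([-1.48503191e+00,  2.87229640e-01,  1.57821245e+00,  2.60894828e-05,
        1.27860293e+00, -1.49976254e-01]), 'dq': array([-0.00071922, -0.00138391, -0.00010456, -0.00031508, -0.00181449,
       -0.00038591]), 'joint_efforts': array([ 1.84790597e-04, -4.05976903e+01, -2.92626232e+01, -1.18794907e-05,
        5.76614650e-03,  4.06408091e-06]), 'eef_pos': array([ 0.15765091, -0.65568716,  0.24888528]), 'tcp_rot': array([ 9.93061028e-01,  1.17593751e-01,  5.18417524e-05, -1.22515028e-03]), 'contact_force': array([ 0.42626537, -0.11795667,  0.65080677]), 'wrist_torque': array([ 0.02480664,  0.03703214, -0.02663608]), 'finger_force': 0.0, 'opening': 1.0052606323857551}
top {'K': array([[597.32301197,   0.        , 319.44329032],
       [  0.        , 597.32301197, 242.10518796],
       [  0.        ,   0.        ,   1.        ]]), 'k1': -0.00110621979515231, 'R': array([[ 8.88116466e-03, -9.99960415e-01,  5.41792461e-04],
       [-9.77001911e-01, -8.79269134e-03, -2.13049183e-01],
       [ 2.13045513e-01,  1.36279261e-03, -9.77041326e-01]]), 't': array([0.00787176, 0.56368727, 1.22190978])}
side {'K': array([[488.88761308,   0.        , 322.72673618],
       [  0.        , 488.88761308, 243.3554173 ],
       [  0.        ,   0.        ,   1.        ]]), 'k1': 0.03691867550482696, 'R': array([[ 0.96331688, -0.26831647, -0.00518273],
       [-0.19022775, -0.66908368, -0.71842914],
       [ 0.18929869,  0.69306082, -0.69558084]]), 't': array([-0.50965218,  0.18198087,  0.90643386])}
```

View pics/top0.png

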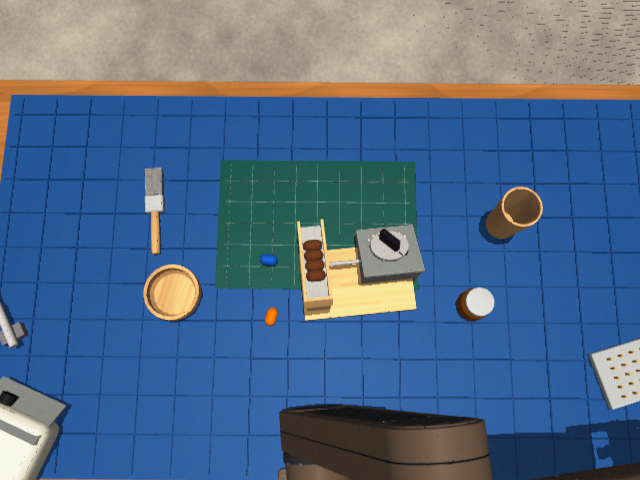

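View pics/side0.png

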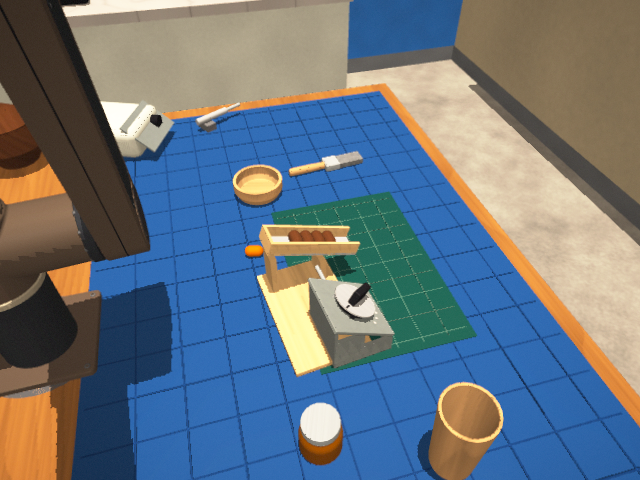

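The top view shows the bowl at (172,293), the chute mouth near (311,221), the knob near (390,240), the jar at (477,304) and the vase at (513,213). The blue look-alike is at (269,260) and the orange one at (271,316). The side view agrees, with the chute mouth near (352,248) and the knob near (357,297). Next I'll zoom in for precise pixels.

```bash
python3 - <<'E'
import cv2,numpy as np
a=cv2.imread("pics/top0.png")[205:325,290:430]
b=cv2.imread("pics/side0.png")[215:380,245:405]
A=cv2.resize(a,None,fx=4,fy=4,interpolation=cv2.INTER_CUBIC)[:, :560]
cv2.imwrite("pics/topz.png",A)
cv2.imwrite("pics/sidez.png",cv2.resize(b,None,fx=3.6,fy=3.6,interpolation=cv2.INTER_CUBIC))
E
```

```text
(no output)
```

View pics/topz.png

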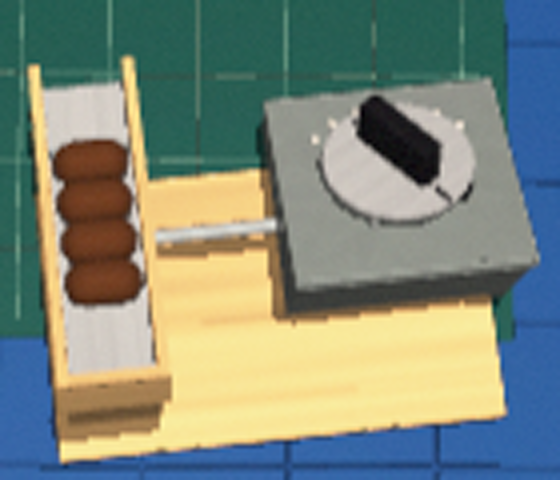

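View pics/sidez.png

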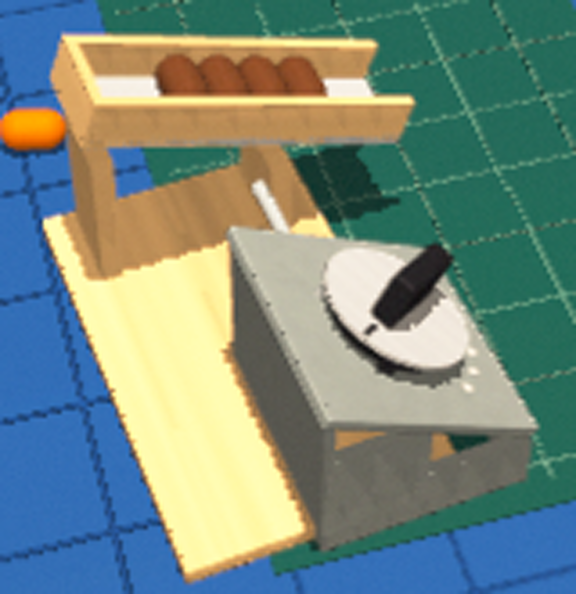

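Top zoom: the wall ends at the mouth are (35,66) and (128,58), and the middle of the floor's lip is (83,86). The wing's top runs from about (372,100) to (440,160). The side zoom shows the matching corners, so I'll triangulate.

```bash
cat > h.py <<'E'
import numpy as np
from plant import eyes
from scipy.optimize import least_squares
P={n:eyes.camera_params(n) for n in("top","side")}
def proj(n,X,p=None):
    p=p or P[n]; c=p["R"]@np.array(X)+p["t"]; s=c[:2]/c[2]; s=s*(1+p["k1"]*(s@s))
    return p["K"][:2,:2]@s+p["K"][:2,2]
def onz(n,uv,z,p=None): return np.r_[least_squares(lambda q:proj(n,[q[0],q[1],z],p)-uv,[.6,0]).x,z]
def tri(a,b):
    r=least_squares(lambda X:np.r_[proj("top",X)-a,proj("side",X)-b],[.6,0,.1]);return r.x,np.abs(r.fun).max()
tz=lambda x,y:np.array([290+(x+.5)/4-.5,205+(y+.5)/4-.5])
sz=lambda x,y:np.array([245+(x+.5)/3.6-.5,215+(y+.5)/3.6-.5])
E
python3 - <<'E'
from h import *
np.set_printoptions(precision=4,suppress=True)
for n,a,b in [("wallR mouth",(128,58),(412,98)),("wallL mouth",(35,66),(376,43)),("wallR up",(165,372),(98,103)),("wallL up",(55,383),(65,38)),
 ("con upL",(297,290),(230,228)),("con upR",(540,262),(325,430)),("con loR",(490,78),(537,428)),("wing fwd end",(375,98),(440,248)),("wing back end",(440,152),(385,312)),("skirt",(398,160),(397,308))]:
    print(n,*tri(tz(*a),sz(*b)))
print("lipmid z.062",onz("top",tz(83,86),.062)); 
print("L",onz("top",tz(35,66),.084),"R",onz("top",tz(128,58),.084))
print("bowl rim", onz("top",(172,292),.042))
import cv2
im=cv2.imread("pics/top0.png")[255:335,130:215]; hsv=cv2.cvtColor(im,cv2.COLOR_BGR2HSV)
m=((hsv[...,0]<30)&(hsv[...,1]>40)).astype(np.uint8); cs,_=cv2.findContours(m,0,1);c=max(cs,key=cv2.contourArea)
e=cv2.fitEllipse(c);print(e);
print("bowl rim ell",onz("top",np.array(e[0])+[130,255],.042))
E
```

```text
wallR mouth [0.6069 0.0087 0.0887] 0.20424390233387157
wallL mouth [0.6021 0.0579 0.0878] 0.2753130937347805
wallR up [ 0.4327 -0.0106  0.149 ] 0.3271629866637227
wallL up [0.4265 0.0432 0.1478] 0.5974938589193357
con upL [ 0.4811 -0.0781  0.1132] 0.47085989003551276
con upR [ 0.4946 -0.2025  0.1091] 0.8591573485894628
con loR [ 0.6066 -0.1887  0.0494] 0.6300760359304434
wing fwd end [ 0.5783 -0.1187  0.1137] 1.121476883097074
wing back end [ 0.5436 -0.1508  0.116 ] 3.951659396954966
skirt [ 0.5516 -0.1327  0.093 ] 0.43049142499285153
lipmid z.062 [0.5984 0.0328 0.062 ]
L [0.6037 0.058  0.084 ] R [0.6086 0.0087 0.084 ]
bowl rim [0.4555 0.3275 0.042 ]
((41.730323791503906, 37.308109283447266), (55.259796142578125, 56.553749084472656), 63.56986618041992)
bowl rim ell [0.4549 0.3281 0.042 ]
```

```bash
cat >> h.py <<'E'
from scipy.spatial.transform import Rotation as Ro
from plant import monitor
def down(yaw_y): # tool down, tool y at given world yaw (deg)
    a=np.radians(yaw_y);y=np.array([np.cos(a),np.sin(a),0]);z=np.array([0,0,-1.])
    return Ro.from_matrix(np.c_[np.cross(y,z),y,z])
def go(pos,R,p0=None,R0=None):
    s=monitor.get_state(); p0=s["eef_pos"] if p0 is None else np.array(p0); R0=R0 or Ro.from_quat(s["tcp_rot"])
    d=R0.inv().apply(np.array(pos)-p0)/.4; r=(R0.inv()*R).as_rotvec()/np.pi
    return np.round(np.r_[d,r],4).tolist()
F=np.array([np.cos(.105),np.sin(.105),0]);Y=np.array([F[1],-F[0],0])
N=.5*F+np.array([0,0,np.cos(np.pi/6)])
def knobR(th): # tool frame pinching wing at knob angle th (tool x = -wing x)
    U=-np.cos(np.pi/6)*F+np.array([0,0,.5]); a=.6-th
    x=-(np.cos(a)*U+np.sin(a)*np.cross(N,U)); return Ro.from_matrix(np.c_[x,np.cross(-N,x),-N])
E
python3 - <<'E'
from h import *
s=monitor.get_state();R0=Ro.from_quat(s["tcp_rot"])
print(go([.36,-.43,.32],R0));print(go([.52,-.1,.32],down(-20)))
print(onz("top",(155,250),.01),onz("top",(155,190),.01),onz("top",(269,260),.012),onz("top",(271,316),.012))
E
```

```text
[0.6237, -0.431, -0.1762, 0.0, 0.0, 0.0]
[1.2054, -1.1397, -0.1745, -0.0006, -0.0004, -0.3138]
[0.5533621  0.37913775 0.01      ] [0.69273949 0.38855796 0.01      ] [0.53262609 0.12441041 0.012     ] [0.40899532 0.11674419 0.012     ]
```

```bash
python3 -m handwheel '[[0.62,-0.43,-0.18,0,0,-0.15,0.3],[0.62,-0.43,-0.18,0,0,-0.15,0.3],[0.62,-0.43,-0.18,0,0,-0.15,0.3],[0.62,-0.43,-0.18,0,0,-0.15,0.3],[0.62,-0.43,-0.18,0,0,-0.15,0.3],[0.62,-0.43,-0.18,0,0,-0.15,0.3]]' 20; python3 - <<'E'
from h import *
print(go([.52,-.1,.32],down(-20)))
E
```

```text
time: 0.85
eef_pos: [0.3611, -0.4286, 0.3238]
tcp_rot: [0.937, 0.349, 0.001, 0.001]
contact_force: [-0.9, -0.5, -0.2]
opening: 0.648
finger_force: 0.0
[0.8377, -0.362, 0.0087, 0.0008, 0.0001, -0.162]
```

```bash
python3 -m handwheel '[[0.84,-0.36,0.01,0,0,-0.162,0.1],[0.84,-0.36,0.01,0,0,-0.162,0.1],[0.84,-0.36,0.01,0,0,-0.162,0.1],[0.84,-0.36,0.01,0,0,-0.162,0.1],[0.84,-0.36,0.01,0,0,-0.162,0.1],[0.84,-0.36,0.01,0,0,-0.162,0.1],[0.84,-0.36,0.01,0,0,-0.162,0.1]]'; python3 - <<'E'
from h import *
print(go([.5075,.3089,.12],down(-20)))
E
```

```text
time: 1.72
eef_pos: [0.5211, -0.1013, 0.3173]
tcp_rot: [0.82, 0.573, -0.0, -0.001]
contact_force: [0.2, -0.5, -0.2]
opening: 0.547
finger_force: 0.0
[0.9513, -0.3832, 0.494, -0.0005, -0.0, -0.0004]
```

```bash
python3 -m handwheel '[[0.951,-0.383,0.1,0,0,0,0.1],[0.951,-0.383,0.1,0,0,0,0.1],[0.951,-0.383,0.1,0,0,0,0.1],[0.951,-0.383,0.1,0,0,0,0.1],[0.951,-0.383,0.1,0,0,0,0.1],[0.951,-0.383,0.1,0,0,0,0.1],[0.951,-0.383,0.494,0,0,0,0.1],[0.951,-0.383,0.494,0,0,0,0.1],[0.951,-0.383,0.494,0,0,0,0.1],[0.951,-0.383,0.494,0,0,0,0.1],[0.951,-0.383,0.494,0,0,0,0.1]]'; python3 - <<'E'
from h import *
import cv2
p=eyes.camera_params("wrist");im=eyes.read_camera("wrist");cv2.imwrite("pics/w1.png",im[:,:,::-1])
print("rim centre expected px",proj("wrist",[.455,.328,.042],p))
a=np.linspace(0,2*np.pi,24,endpoint=False)
o=im[:,:,::-1].copy()
for t in a: cv2.circle(o,tuple(int(v) for v in proj("wrist",[.455+.06*np.cos(t),.328+.06*np.sin(t),.042],p)),3,(0,0,255),-1)
cv2.imwrite("pics/w1o.png",o)
print(go([.5075,.3089,.034],down(-20)))
E
```

```text
time: 3.1
eef_pos: [0.5108, 0.3057, 0.1224]
tcp_rot: [0.821, 0.571, 0.001, 0.0]
contact_force: [0.5, 0.1, 0.4]
opening: 0.549
finger_force: 0.0
rim centre expected px [220.83567457 256.00912022]
[0.0028, -0.0119, 0.2233, 0.0011, -0.0008, -0.0022]
```

View pics/w1o.png

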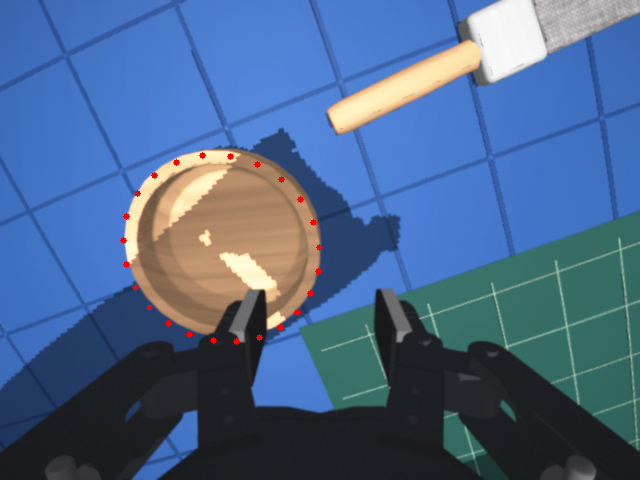

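The rim lies within about 3 px of the prediction (centre near (221,253)), and the wall is between the fingers. The brush is clear.

```bash
python3 -c "
from h import *
print(monitor.get_state()['eef_pos'],go([.5075,.3089,.034],down(-20)))"
python3 -m handwheel '[[0,-0.002,0.15,0,0,0,0.1],[0,-0.002,0.218,0,0,0,0.1],[0,-0.002,0.218,0,0,0,0.1],[0,-0.002,0.218,0,0,0,0.1]]'; python3 -c "
from h import *
print(monitor.get_state()['eef_pos'],go([.5075,.3089,.034],down(-20)))"
```

```text
[0.51121241 0.30606879 0.12334184] [0.0028, -0.0119, 0.2233, 0.0011, -0.0008, -0.0022]
time: 3.65
eef_pos: [0.5106, 0.3073, 0.0366]
tcp_rot: [0.821, 0.571, 0.003, 0.001]
contact_force: [-0.9, -0.2, 0.6]
opening: 0.55
finger_force: 0.0
[0.51061331 0.30733797 0.03656806] [0.0009, -0.0087, 0.0064, 0.0013, -0.0011, -0.002]
```

```bash
python3 -m handwheel '[[0,-0.008,0.005,0,0,0,-1],[0,-0.008,0.005,0,0,0,-1],[0,-0.008,0.005,0,0,0,-1],[0,-0.008,0.005,0,0,0,-1],[0,-0.008,0.005,0,0,0,-1],[0,-0.008,0.005,0,0,0,-1],[0,-0.008,-0.2,0,0,0,-1],[0,-0.008,-0.3,0,0,0,-1],[0,-0.008,-0.3,0,0,0,-1],[0,-0.008,-0.3,0,0,0,-1],[0,-0.008,-0.3,0,0,0,-1]]' 30; python3 - <<'E'
from h import *
M=np.array([.5984,.0328,0]); D=M+.042*F; pin=D+.056*F
print(M,D,pin)
print(go(pin+.13*F+[0,0,.15],down(6)), pin)
E
```

```text
time: 5.03
eef_pos: [0.5037, 0.3073, 0.1506]
tcp_rot: [0.821, 0.571, -0.002, -0.001]
contact_force: [0.2, -0.9, -0.7]
opening: 0.113
finger_force: 29.4
[0.5984 0.0328 0.    ] [0.64016869 0.0372019  0.        ] [0.69586027 0.0430711  0.        ]
[-0.3084, 0.9711, -0.001, -0.0014, 0.0008, -0.1462] [0.69586027 0.0430711  0.        ]
```

```bash
python3 -m handwheel '[[-0.04,0.13,0,0,0,-0.02,-1],[-0.1,0.26,0,0,0,-0.05,-1],[-0.14,0.4,0,0,0,-0.08,-1],[-0.18,0.53,0,0,0,-0.11,-1],[-0.22,0.66,0,0,0,-0.144,-1],[-0.26,0.79,0,0,0,-0.144,-1],[-0.29,0.92,0,0,0,-0.144,-1],[-0.308,0.971,0,0,0,-0.144,-1],[-0.308,0.971,0,0,0,-0.144,-1],[-0.308,0.971,0,0,0,-0.144,-1]]'; python3 - <<'E'
from h import *
import cv2
p=eyes.camera_params("wrist");im=eyes.read_camera("wrist")
s=eyes.read_camera("side"); o=np.hstack([cv2.resize(im,(400,300)),cv2.resize(s,(400,300))])
cv2.imwrite("pics/w2.png",o[:,:,::-1])
pin=np.array([.69586027,.0430711,0])
print(monitor.get_state()["eef_pos"],go(pin+.12*F+[0,0,.040],down(6)))
E
```

```text
time: 6.28
eef_pos: [0.8255, 0.0583, 0.1512]
tcp_rot: [0.672, 0.741, -0.001, -0.002]
contact_force: [0.2, -0.3, -1.5]
opening: 0.118
finger_force: 29.6
[0.82571023 0.05880719 0.15270515] [-0.0054, -0.0264, 0.2818, -0.0005, -0.0002, -0.0019]
```

View pics/w2.png

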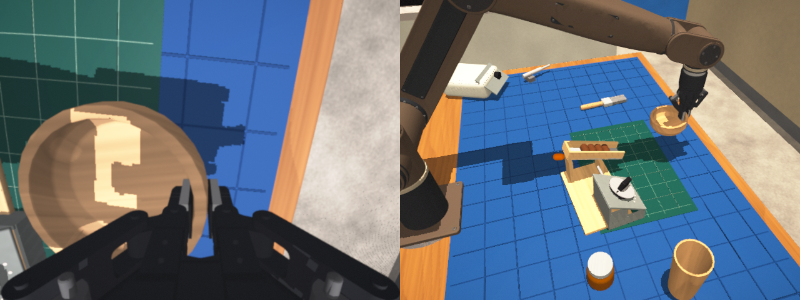

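The bowl is held level by its far wall. I'll lower it in front, slide in low, set down and look.

```bash
python3 -m handwheel '[[-0.003,-0.015,0.14,0,0,0,-1],[-0.005,-0.026,0.275,0,0,0,-1],[-0.005,-0.026,0.275,0,0,0,-1],[-0.005,-0.026,0.275,0,0,0,-1],[-0.005,-0.126,0.278,0,0,0,-1],[-0.005,-0.226,0.278,0,0,0,-1],[-0.005,-0.326,0.278,0,0,0,-1],[-0.005,-0.326,0.278,0,0,0,-1],[-0.005,-0.326,0.278,0,0,0,-1]]'; python3 - <<'E'
from h import *
import cv2
s=eyes.read_camera("side");t=eyes.read_camera("top")
o=np.hstack([cv2.resize(s[150:390,240:460],None,fx=1.8,fy=1.8,interpolation=2),cv2.resize(t[120:360,210:430],None,fx=1.8,fy=1.8,interpolation=2)])
cv2.imwrite("pics/w3.png",o[:,:,::-1])
pin=np.array([.69586027,.0430711,0])
print(monitor.get_state()["eef_pos"],go(pin+[0,0,.036],down(6)))
E
```

```text
time: 7.5
eef_pos: [0.6996, 0.0428, 0.0458]
tcp_rot: [0.672, 0.741, 0.002, 0.002]
contact_force: [0.6, -0.1, -1.2]
opening: 0.114
finger_force: 30.9
[0.69973923 0.0427212  0.04482219] [0.0018, -0.0097, 0.022, 0.0016, 0.0003, -0.0022]
```

View pics/w3.png

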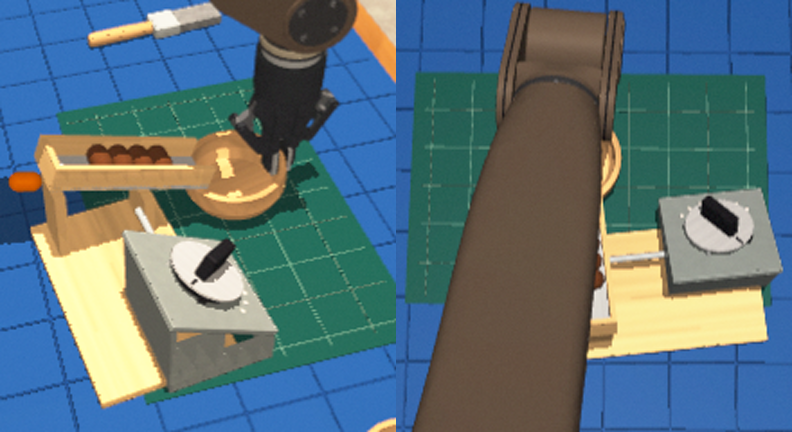

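The bowl is under the mouth with its rim below the chute. I'll lower it, release it and lift off.

```bash
python3 -m handwheel '[[0,-0.006,0.012,0,0,0,-1],[0,-0.006,0.02,0,0,0,-1],[0,-0.006,0.023,0,0,0,-1],[0,-0.006,0.023,0,0,0,-1]]'; python3 -m handwheel '[[0,0,0,0,0,0,-0.3],[0,0,0,0,0,0,-0.3],[0,0,0,0,0,0,-0.3],[0,0,0,0,0,0,-0.3]]'; python3 -m handwheel '[[0,0,-0.1,0,0,0,-0.3],[0,0,-0.2,0,0,0,-0.3],[0,0.1,-0.35,0,0,0,-0.3],[0,0.1,-0.5,0,0,0,-0.3],[0,0.1,-0.5,0,0,0,-0.3],[0,0.1,-0.5,0,0,0,-0.3],[0,0.1,-0.5,0,0,0,-0.3]]'; python3 - <<'E'
from h import *
# grip estimate
G=np.array([.5625,-.1315,.112])
print(go(G+.16*N,knobR(0)))
print(Ro.from_quat(monitor.get_state()["tcp_rot"]).as_matrix(),knobR(0).as_matrix())
E
```

```text
time: 8.1
eef_pos: [0.6961, 0.0422, 0.0349]
tcp_rot: [0.672, 0.741, 0.0, 0.001]
contact_force: [0.5, -0.4, 5.6]
opening: 0.118
finger_force: 38.9
time: 8.6
eef_pos: [0.6945, 0.0426, 0.0327]
tcp_rot: [0.672, 0.741, -0.0, -0.0]
contact_force: [-0.6, -0.4, -0.3]
opening: 0.354
finger_force: 0.0
time: 9.48
eef_pos: [0.7332, 0.0465, 0.2299]
tcp_rot: [0.672, 0.741, -0.002, -0.002]
contact_force: [-0.4, 0.4, -1.8]
opening: 0.348
finger_force: 0.0
[-0.3998, -0.2682, -0.0506, 0.1513, -0.0809, 0.2996]
[[-9.73423413e-02  9.95238149e-01 -5.04925412e-03]
 [ 9.95250569e-01  9.73455347e-02  3.90003299e-04]
 [ 8.79668504e-04 -4.98730920e-03 -9.99987176e-01]] [[ 0.65164653  0.57280271 -0.49724628]
 [ 0.63644488 -0.76953998 -0.05240358]
 [-0.41266781 -0.28232124 -0.8660254 ]]
```

```bash
python3 -m handwheel '[[-0.4,-0.268,-0.05,0.151,-0.081,0.3,0.9],[-0.4,-0.268,-0.05,0.151,-0.081,0.3,0.9],[-0.4,-0.268,-0.05,0.151,-0.081,0.3,0.9],[-0.4,-0.268,-0.05,0.151,-0.081,0.3,0.9],[-0.4,-0.268,-0.05,0.151,-0.081,0.3,0.9],[-0.4,-0.268,-0.05,0.151,-0.081,0.3,0.9],[-0.4,-0.268,-0.05,0.151,-0.081,0.3,0.9],[-0.4,-0.268,-0.05,0.151,-0.081,0.3,0.9],[-0.4,-0.268,-0.05,0.151,-0.081,0.3,0.9]]'; python3 - <<'E'
from h import *
import cv2
G=np.array([.5625,-.1315,.112])
p=eyes.camera_params("wrist");im=eyes.read_camera("wrist")[:,:,::-1].copy()
t=eyes.read_camera("top")[:,:,::-1]; cv2.imwrite("pics/top4.png",t)
K=knobR(0).as_matrix(); cv2.imwrite("pics/w4raw.png",im)
for z in(.006,):
  for x,y in((.025,.007),(.025,-.007),(-.025,.007),(-.025,-.007),(0,0)):
    q=proj("wrist",G+K@[x,y,-z],p);print(q);cv2.circle(im,tuple(int(v) for v in q),3,(0,0,255),-1)
for a in np.linspace(0,6.28,24): cv2.circle(im,tuple(int(v) for v in proj("wrist",G-.024*N+K@[.04*np.cos(a),.04*np.sin(a),0],p)),2,(0,255,0),-1)
tt=cv2.resize(t[140:260,270:370],(400,480),interpolation=2)
o=np.hstack([im,np.zeros((480,1,3),np.uint8)]);
cv2.imwrite("pics/w4.png",im);cv2.imwrite("pics/w4c.png",cv2.resize(np.hstack([im,tt]),(800,370)))
m=monitor.get_state();print(m["eef_pos"],m["qpos"],go(G+.004*N,knobR(0)),go(G+.004*N,Ro.from_quat(m["tcp_rot"])))
E
```

```text
time: 10.6
eef_pos: [0.6432, -0.123, 0.2532]
tcp_rot: [0.907, 0.334, -0.248, -0.062]
contact_force: [0.8, -0.3, 0.3]
opening: 0.948
finger_force: 0.0
[327.95586558 196.55715426]
[310.31331112 196.57344952]
[327.59865992 256.2266276 ]
[310.77973845 256.25383933]
[319.16301289 227.11066576]
[ 0.64333651 -0.1230788   0.25358704] [-0.27772158  0.50032693  1.34537836 -0.19140524  1.77717715  0.59556856] [-0.0007, -0.0016, 0.3981, 0.0016, -0.0014, -0.0004] [-0.0007, -0.0016, 0.3981, 0.0, 0.0, 0.0]
```

View pics/w4c.png

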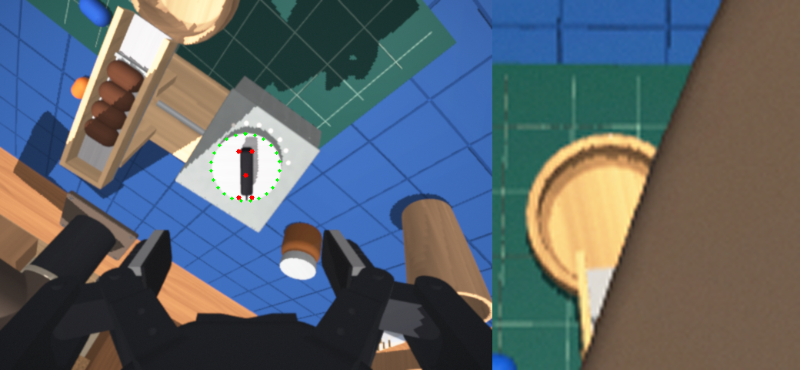

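The wing and skirt match the predicted dots: wing at wrist px ~(246,172) in the 800-wide view. The bowl sits under the mouth. Now I'll go down over the wing, after a numeric check of the bowl.

```bash
python3 -c "
from h import *
D=np.array([.64017,.0372,.042])
print('pred left rim',proj('top',D+[0,.06,0]),'seen u 281; pred top rim',proj('top',D+[.06,0,0]),'seen v 183')"
python3 -m handwheel '[[0,0,0.1,0,0,0,0.9],[0,0,0.2,0,0,0,0.9],[0,0,0.28,0,0,0,0.9],[0,0,0.34,0,0,0,0.9],[0,0,0.395,0,0,0,0.9],[0,0,0.395,0,0,0,0.9],[0,0,0.395,0,0,0,0.9]]'
python3 -c "
from h import *
print(go(np.array([.5625,-.1315,.112])+.004*N,knobR(0)))"
```

```text
pred left rim [281.53089173 209.65792945] seen u 281; pred top rim [309.07599597 183.87973031] seen v 183
time: 11.58
eef_pos: [0.5666, -0.1318, 0.1171]
tcp_rot: [0.908, 0.333, -0.248, -0.061]
contact_force: [-0.1, 0.1, 0.7]
opening: 0.952
finger_force: 0.0
[-0.0009, -0.0029, 0.006, 0.0019, -0.0016, -0.0006]
```

Close on the wing and zero the torque reading.

```bash
cat >> h.py <<'E'
def tq():
    s=monitor.get_state();R=Ro.from_quat(s["tcp_rot"]);d=(R0k.inv()*R).as_rotvec()
    print("tz %.3f"%(R.inv().apply(s["wrist_torque"])[2]),"F",np.round(R.inv().apply(s["contact_force"]),1),"turn",np.round(d,3),"t",round(s["time"],2),"grip",s["finger_force"])
R0k=knobR(0)
E
python3 -c "from h import *;tq()"
python3 -m handwheel '[[0,0,0,0,0,0,-1],[0,0,0,0,0,0,-1],[0,0,0,0,0,0,-1],[0,0,0,0,0,0,-1],[0,0,0,0,0,0,-1],[0,0,0,0,0,0,-1],[0,0,0,0,0,0,-1],[0,0,0,0,0,0,-1]]' 40
python3 -c "from h import *;tq()"
```

```text
tz 0.025 F [-0.3 -0.3 -0.6] turn [-0.006  0.005  0.002] t 11.57 grip 0.0
time: 12.58
eef_pos: [0.5657, -0.1314, 0.1162]
tcp_rot: [0.907, 0.333, -0.249, -0.062]
contact_force: [-0.8, 3.0, 3.9]
opening: 0.15
finger_force: 40.7
tz -0.033 F [-0.2 -3.8 -3.2] turn [-0.004  0.004  0.002] t 12.57 grip 40.6521213054657
```

```bash
python3 -m handwheel '[[0,0,0,0,0,0.04,-1],[0,0,0,0,0,0.08,-1],[0,0,0,0,0,0.12,-1],[0,0,0,0,0,0.16,-1],[0,0,0,0,0,0.2,-1],[0,0,0,0,0,0.23,-1],[0,0,0,0,0,0.255,-1],[0,0,0,0,0,0.255,-1]]'
python3 -c "from h import *;tq()"
python3 -m handwheel '[[0,0,0,0,0,0.01,-1],[0,0,0,0,0,0.01,-1]]'
python3 -c "from h import *;tq()"
```

```text
time: 13.58
eef_pos: [0.5655, -0.1306, 0.1163]
tcp_rot: [0.965, -0.047, -0.254, 0.039]
contact_force: [-1.5, 4.5, 4.6]
opening: 0.156
finger_force: 40.8
tz -0.211 F [-4.  -3.9 -3.5] turn [-0.     0.005  0.802] t 13.57 grip 40.80156862735748
time: 13.82
eef_pos: [0.5655, -0.1306, 0.1163]
tcp_rot: [0.965, -0.062, -0.253, 0.043]
contact_force: [-0.5, 4.7, 4.6]
opening: 0.151
finger_force: 40.8
tz -0.196 F [-3.3 -4.1 -4. ] turn [-0.     0.005  0.833] t 13.82 grip 40.81357777118683
```

```bash
python3 -m handwheel '[[0,0,0,0,0,0.01,-1],[0,0,0,0,0,0.01,-1]]' >/dev/null; python3 -c "from h import *;tq()"
python3 -m handwheel '[[0,0,0,0,0,0.01,-1],[0,0,0,0,0,0.01,-1]]'>/dev/null; python3 -c "from h import *;tq()"
```

```text
tz -0.177 F [-4.2 -4.2 -4.3] turn [-0.     0.005  0.864] t 14.07 grip 40.819984674453735
tz -0.202 F [-4.5 -5.2 -4.7] turn [0.    0.005 0.895] t 14.32 grip 40.82527577877045
```

```bash
python3 -m handwheel '[[0,0,0,0,0,0.01,-1],[0,0,0,0,0,0.01,-1]]' >/dev/null; python3 -c "from h import *;tq()"
```

```text
tz -0.198 F [-5.2 -4.3 -4.2] turn [0.    0.005 0.927] t 14.57 grip 40.83009481430054
```

```bash
cat > chk.py <<'E'
from h import *
import sys
tq();s=monitor.get_state();sys.exit(abs(Ro.from_quat(s["tcp_rot"]).inv().apply(s["wrist_torque"])[2])>.32)
E
python3 -m handwheel '[[0,0,0,0,0,0.008,-1],[0,0,0,0,0,0.008,-1]]' >/dev/null && python3 chk.py && python3 -m handwheel '[[0,0,0,0,0,0.008,-1],[0,0,0,0,0,0.008,-1]]' >/dev/null && python3 chk.py && python3 -m handwheel '[[0,0,0,0,0,0.008,-1],[0,0,0,0,0,0.008,-1]]' >/dev/null && python3 chk.py && python3 -m handwheel '[[0,0,0,0,0,0.008,-1],[0,0,0,0,0,0.008,-1]]' >/dev/null && python3 chk.py && python3 -m handwheel '[[0,0,0,0,0,0.008,-1],[0,0,0,0,0,0.008,-1]]' >/dev/null && python3 chk.py && python3 -m handwheel '[[0,0,0,0,0,0.008,-1],[0,0,0,0,0,0.008,-1]]' >/dev/null && python3 chk.py
```

```text
tz -0.215 F [-5.3 -4.8 -4.4] turn [0.    0.005 0.952] t 14.82 grip 40.83331346511841False
```

```bash
sed -i 's/sys.exit(abs(\(.*\))>.32)/sys.exit(int(abs(\1)>.32))/' chk.py; tail -1 chk.py
python3 -m handwheel '[[0,0,0,0,0,0.008,-1],[0,0,0,0,0,0.008,-1]]' >/dev/null && python3 chk.py && python3 -m handwheel '[[0,0,0,0,0,0.008,-1],[0,0,0,0,0,0.008,-1]]' >/dev/null && python3 chk.py && python3 -m handwheel '[[0,0,0,0,0,0.008,-1],[0,0,0,0,0,0.008,-1]]' >/dev/null && python3 chk.py && python3 -m handwheel '[[0,0,0,0,0,0.008,-1],[0,0,0,0,0,0.008,-1]]' >/dev/null && python3 chk.py && python3 -m handwheel '[[0,0,0,0,0,0.008,-1],[0,0,0,0,0,0.008,-1]]' >/dev/null && python3 chk.py && python3 -m handwheel '[[0,0,0,0,0,0.008,-1],[0,0,0,0,0,0.008,-1]]' >/dev/null && python3 chk.py
```

```text
tq();s=monitor.get_state();sys.exit(int(abs(Ro.from_quat(s["tcp_rot"]).inv().apply(s["wrist_torque"])[2])>.32))
tz -0.175 F [-4.1 -3.8 -4. ] turn [0.    0.005 0.977] t 15.07 grip 40.83691120147705
tz -0.192 F [-5.1 -3.5 -3.4] turn [1.000e-03 5.000e-03 1.002e+00] t 15.32 grip 40.841104388237
tz -0.203 F [-4.6 -4.4 -4. ] turn [1.000e-03 5.000e-03 1.027e+00] t 15.57 grip 40.84538161754608
tz -0.201 F [-5.2 -4.6 -3.8] turn [1.000e-03 5.000e-03 1.052e+00] t 15.82 grip 40.849488973617554
tz -0.167 F [-4.3 -3.9 -4. ] turn [1.000e-03 5.000e-03 1.077e+00] t 16.07 grip 40.8534836769104
tz -0.194 F [-5.2 -4.9 -3.5] turn [1.000e-03 5.000e-03 1.102e+00] t 16.32 grip 40.857499837875366
```

```bash
python3 -m handwheel '[[0,0,0,0,0,0.008,-1],[0,0,0,0,0,0.008,-1]]' >/dev/null && python3 chk.py && python3 -m handwheel '[[0,0,0,0,0,0.008,-1],[0,0,0,0,0,0.008,-1]]' >/dev/null && python3 chk.py && python3 -m handwheel '[[0,0,0,0,0,0.008,-1],[0,0,0,0,0,0.008,-1]]' >/dev/null && python3 chk.py && python3 -m handwheel '[[0,0,0,0,0,0.008,-1],[0,0,0,0,0,0.008,-1]]' >/dev/null && python3 chk.py && python3 -m handwheel '[[0,0,0,0,0,0.008,-1],[0,0,0,0,0,0.008,-1]]' >/dev/null && python3 chk.py && python3 -m handwheel '[[0,0,0,0,0,0.008,-1],[0,0,0,0,0,0.008,-1]]' >/dev/null && python3 chk.py && python3 -m handwheel '[[0,0,0,0,0,0.008,-1],[0,0,0,0,0,0.008,-1]]' >/dev/null && python3 chk.py && python3 -m handwheel '[[0,0,0,0,0,0.008,-1],[0,0,0,0,0,0.008,-1]]' >/dev/null && python3 chk.py && python3 -m handwheel '[[0,0,0,0,0,0.008,-1],[0,0,0,0,0,0.008,-1]]' >/dev/null && python3 chk.py
```

```text
tz -0.152 F [-5.1 -3.3 -4.5] turn [1.000e-03 5.000e-03 1.128e+00] t 16.57 grip 40.86187541484833
tz -0.187 F [-5.9 -4.  -4.2] turn [1.000e-03 5.000e-03 1.153e+00] t 16.82 grip 40.86590588092804
tz -0.212 F [-5.1 -3.4 -4.5] turn [1.000e-03 5.000e-03 1.178e+00] t 17.07 grip 40.869954228401184
tz -0.201 F [-6.  -3.2 -4.1] turn [1.000e-03 5.000e-03 1.203e+00] t 17.32 grip 40.87413132190704
tz -0.236 F [-5.5 -3.9 -4.4] turn [1.000e-03 5.000e-03 1.228e+00] t 17.57 grip 40.87802588939667
tz -0.204 F [-5.4 -3.7 -4.4] turn [0.002 0.005 1.253] t 17.82 grip 40.881670117378235
tz -0.239 F [-6.2 -3.4 -4. ] turn [0.002 0.005 1.278] t 18.07 grip 40.88597238063812
tz -0.245 F [-5.6 -3.4 -4.6] turn [0.002 0.005 1.303] t 18.32 grip 40.889689922332764
tz -0.260 F [-5.5 -4.5 -4.7] turn [0.002 0.005 1.328] t 18.57 grip 40.893725752830505
```

```bash
python3 -m handwheel '[[0,0,0,0,0,0.008,-1],[0,0,0,0,0,0.008,-1]]' >/dev/null && python3 chk.py && python3 -m handwheel '[[0,0,0,0,0,0.008,-1],[0,0,0,0,0,0.008,-1]]' >/dev/null && python3 chk.py && python3 -m handwheel '[[0,0,0,0,0,0.008,-1],[0,0,0,0,0,0.008,-1]]' >/dev/null && python3 chk.py && python3 -m handwheel '[[0,0,0,0,0,0.008,-1],[0,0,0,0,0,0.008,-1]]' >/dev/null && python3 chk.py && python3 -m handwheel '[[0,0,0,0,0,0.008,-1],[0,0,0,0,0,0.008,-1]]' >/dev/null && python3 chk.py && python3 -m handwheel '[[0,0,0,0,0,0.008,-1],[0,0,0,0,0,0.008,-1]]' >/dev/null && python3 chk.py
```

```text
tz -0.276 F [-4.8 -4.4 -3.4] turn [0.002 0.005 1.353] t 18.82 grip 40.9212863445282
tz -0.626 F [-6.6 -3.  -4.2] turn [0.002 0.005 1.377] t 19.07 grip 42.18527913093567
```

The stop is at about 1.35 rad; the torque above the spring's is about 0.4 N m (~11 N). I'll hold briefly, then let go.

```bash
python3 -m handwheel '[[0,0,0,0,0,0,-1],[0,0,0,0,0,0,-1]]'>/dev/null; python3 chk.py;  python3 -m handwheel '[[0,0,0,0,0,0,0.9],[0,0,0,0,0,0,0.9],[0,0,0,0,0,0,0.9],[0,0,0,0,0,0,0.9],[0,0,0,0,0,0,0.9],[0,0,0,0,0,0,0.9]]'; python3 - <<'E'
from h import *
import cv2
s=eyes.read_camera("side");w=eyes.read_camera("wrist")
o=np.hstack([cv2.resize(s[200:380,240:420],(480,480),interpolation=2),cv2.resize(w,(320,240))[np.r_[0:240,np.zeros(240,int)]]])
cv2.imwrite("pics/w5.png",o[:,:,::-1])
print(go(np.array([.5625,-.1315,.112])+.004*N,knobR(0)))
E
```

```text
tz -0.595 F [-6.4 -3.2 -4.9] turn [0.002 0.005 1.377] t 19.32 grip 42.183642983436584
time: 20.08
eef_pos: [0.5659, -0.132, 0.116]
tcp_rot: [0.912, -0.321, -0.231, 0.11]
contact_force: [-0.1, 0.6, -0.2]
opening: 0.95
finger_force: 0.0
[-0.0026, 0.0003, 0.0025, 0.0003, -0.002, -0.4396]
```

View pics/w5.png

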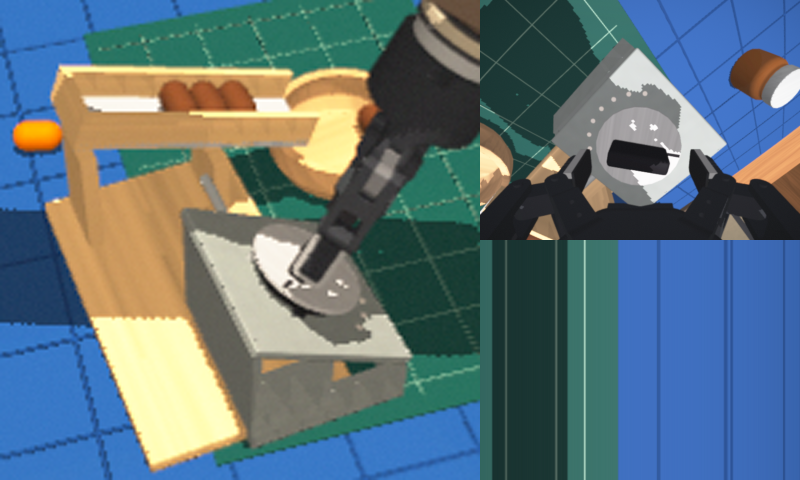

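One toggle is in the bowl (seen at (368,115)), three remain in the chute, and the knob has sprung back. I'll turn the open gripper back and regrip.

```bash
python3 -m handwheel '[[0,0,0,0,0,-0.439,0.9],[0,0,0,0,0,-0.439,0.9],[0,0,0,0,0,-0.439,0.9],[0,0,0,0,0,-0.439,0.9],[0,0,0,0,0,-0.439,0.9],[0,0,0,0,0,-0.439,0.9],[0,0,0,0,0,-0.439,0.9],[0,0,0,0,0,-0.439,0.9],[0,0,0,0,0,-0.439,0.9],[0,0,0,0,0,-0.439,0.9]]'; python3 -c "from h import *;tq()"
python3 -m handwheel '[[0,0,0,0,0,0,-1],[0,0,0,0,0,0,-1],[0,0,0,0,0,0,-1],[0,0,0,0,0,0,-1],[0,0,0,0,0,0,-1],[0,0,0,0,0,0,-1],[0,0,0,0,0,0,-1],[0,0,0,0,0,0,-1]]' 40
python3 -c "from h import *;tq()"
```

```text
time: 21.42
eef_pos: [0.5657, -0.1316, 0.1159]
tcp_rot: [0.908, 0.333, -0.249, -0.062]
contact_force: [-0.4, 0.2, 0.2]
opening: 0.953
finger_force: 0.0
tz -0.049 F [-0.2 -0.4  0.1] turn [-0.004  0.004  0.003] t 21.43 grip 0.0
time: 22.42
eef_pos: [0.5656, -0.1314, 0.1161]
tcp_rot: [0.907, 0.333, -0.249, -0.062]
contact_force: [-1.3, 2.5, 1.9]
opening: 0.155
finger_force: 40.7
tz -0.029 F [-0.  -3.2 -1.1] turn [-0.004  0.004  0.002] t 22.43 grip 40.71014642715454
```

```bash
python3 -m handwheel '[[0,0,0,0,0,0.04,-1],[0,0,0,0,0,0.08,-1],[0,0,0,0,0,0.12,-1],[0,0,0,0,0,0.16,-1],[0,0,0,0,0,0.2,-1],[0,0,0,0,0,0.24,-1],[0,0,0,0,0,0.28,-1],[0,0,0,0,0,0.32,-1],[0,0,0,0,0,0.36,-1],[0,0,0,0,0,0.4,-1],[0,0,0,0,0,0.42,-1],[0,0,0,0,0,0.42,-1]]'>/dev/null; python3 chk.py && python3 -m handwheel '[[0,0,0,0,0,0.009,-1],[0,0,0,0,0,0.009,-1]]' >/dev/null && python3 chk.py && python3 -m handwheel '[[0,0,0,0,0,0.007,-1],[0,0,0,0,0,0.007,-1]]' >/dev/null && python3 chk.py
```

```text
tz -0.286 F [-5.3 -3.7 -2.3] turn [0.002 0.005 1.32 ] t 23.93 grip 40.935932993888855
tz -0.229 F [-4.8 -4.  -3.3] turn [0.002 0.005 1.348] t 24.18 grip 40.92825651168823
tz -0.485 F [-5.3 -2.  -2.1] turn [0.002 0.005 1.369] t 24.43 grip 41.480968594551086
```

On the stop again with about 7 N. Hold, release and back off along the knob axis.

```bash
python3 -m handwheel '[[0,0,0,0,0,0.002,-1],[0,0,0,0,0,0.002,-1]]'>/dev/null; python3 chk.py;  python3 -m handwheel '[[0,0,0,0,0,0,0.9],[0,0,0,0,0,0,0.9],[0,0,0,0,0,0,0.9],[0,0,0,0,0,0,0.9],[0,0,0,0,0,0,0.9],[0,0,0,0,0,0,0.9]]'; python3 -m handwheel '[[0,0,-0.1,0,0,0,0.9],[0,0,-0.2,0,0,0,0.9],[0,0,-0.3,0,0,0,0.9],[0,0,-0.4,0,0,0,0.9],[0,0,-0.4,0,0,0,0.9],[0,0,-0.4,0,0,0,0.9],[0,0,-0.4,0,0,0,0.9],[0,0,-0.4,0,0,0,0.9]]'; python3 - <<'E'
from h import *
import cv2
s=eyes.read_camera("side");w=eyes.read_camera("wrist")
o=np.hstack([cv2.resize(s[190:370,240:420],(400,400),interpolation=2),cv2.resize(w,(400,300))[np.r_[0:300,np.zeros(100,int)]]])
cv2.imwrite("pics/w6.png",o[:,:,::-1])
E
```

```text
tz -0.526 F [-4.5 -2.3 -1.7] turn [0.002 0.005 1.375] t 24.68 grip 41.97841823101044
time: 25.42
eef_pos: [0.5659, -0.1319, 0.116]
tcp_rot: [0.913, -0.319, -0.231, 0.11]
contact_force: [-0.2, -0.0, -0.7]
opening: 0.947
finger_force: 0.0
time: 26.42
eef_pos: [0.6436, -0.1231, 0.2534]
tcp_rot: [0.912, -0.319, -0.233, 0.11]
contact_force: [-0.2, 0.5, 1.0]
opening: 0.949
finger_force: 0.0
```

View pics/w6.png

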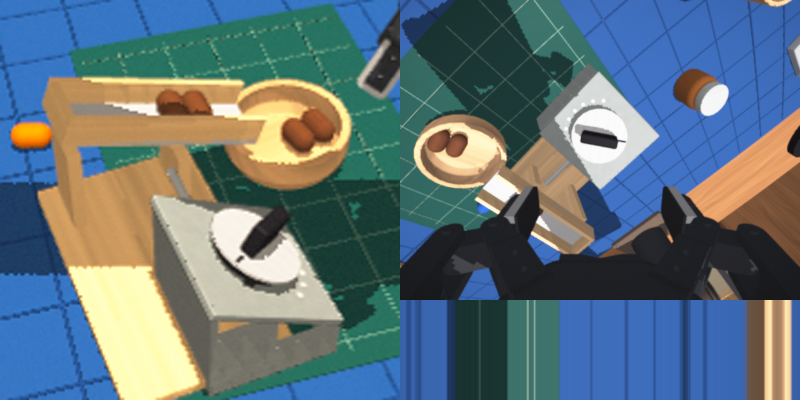

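Two toggles lie in the bowl (side crop (297,133) and (318,123)), two remain in the chute, and the knob is home. The gripper touches nothing, so I'm handing in.

```bash
python3 -c "
from plant import ctrl
print(ctrl.sign_off())"
```

```text
the job is handed in; nothing more can be done
None
```

The job is handed in: the bowl stands let go at the drop point with toggles 1 and 2 in it, toggles 3 and 4 are still in the chute, and the knob was turned twice to its stop (about 1.35 rad, with roughly 7 to 11 N) and is back home; no verdict came back.

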